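# Pack the mincer parts and draw out the caddy handle

## Robot

A 7-joint arm with a two-finger parallel gripper is mounted at the origin on the work surface. World frame = base frame: x ahead of the robot, y to its left, z up, the work surface at z = 0. Lengths are in mm, angles in degrees, forces in N, time in s.
With the tool pointing down it reaches from about 425 to 875 mm from the base axis. Payload 8.4 kg.
Tool frame: the origin (TCP) lies between the finger pads; the fingertips stand 22 mm ahead of it and the grasp point (between the pads) lies 3 mm ahead of it (nose_length is the z of the fingertips in the tool frame, in mm); z points along the fingers, y is the direction in which the jaws open and shut (so a half turn about z gives the same grasp; the last joint's range is limited). The gripper opens to 85 mm and grips with 20 to 120 N. Pads are 22 mm wide; open, the fingers measure 114 mm over their backs; the gripper's body (76 mm by 85 mm) begins 54 mm behind the grasp point. The pads swing forward as they close: fully open they stand 13 mm farther back than shut.
Start: joints at [-79.08, 19.091, 2.286, 83.961, -0.768, 76.965, -3.352], TCP at [185.746, 622.867, 253.308] pointing down, gripper open.
Joint ranges: [-147.57, 147.57], [-21.85, 119.76], [-74.77, 79.35], [14.55, 137.4], [-85.83, 265.84], [4.83, 119.75], [-152.11, 152.11]. Speed limits (degrees/s): [127.2, 127.2, 159.86, 159.86, 180, 180, 180].

## Interface

Orientations are given as [roll, pitch, yaw] about the fixed x, y, z axes, in that order (R = Rz(yaw) Ry(pitch) Rx(roll)).
In Python, from station import * gives the robot as it stands.
- The arm moves only by the tool step_arm, never from a script. Its argument "targets" is text: rows parted by semicolons, each of 4 numbers parted by spaces: the shift along the tool's x, y, z in units of 30 mm (1.0 is 30 mm), then the turn about the tool's z in units of 6 degrees (1.0 is 6 degrees). A call has exactly 10 rows; each row shifts and turns the commanded pose from where the row before left it, along the tool's axes as they then stand; what a row does not reach is not made up. A row lasts 1/12 s, in which the tool goes at most 41.7 mm and 7.16 degrees, less where a joint would pass 70% of its speed; a pose out of reach is approached as far as the arm can. A call is refused whole if a number of a shift passes 1 or a number of a turn 1, either way. A call with a gripper value outside its range is refused whole. "grip" is the opening, from 0 (shut) to 1 (fully open), set as the call begins (left out, the last holds). The fingers move at their own pace and stop on an object; "grip_force" is the grip in N (left out, the last holds). Time passes only in rows, so rows that do not move let the fingers close, or fill a call up. It gives the time, the measured TCP pose, the force and the opening at its end, in the units of the state.
- get_obs(): the state, without advancing time (a new reading comes with each control period).
- snapshot(name): name is "side" or "top" or "wrist"; returns the picture (400x640x3 uint8, red, green, blue); there is no depth.
- calibration(name): a dict with "camera_matrix" (3x3 intrinsics, pixels), "camera_from_world" (4x4, takes a point from world to camera coordinates). Camera axes: x right, y down, z forward; pixel columns grow to the right and rows downward; lengths in mm; the calibration is good to about 2 mm. A picture is of the moment at which its call begins: read the wrist's pose just before it. calibration takes no time and is no camera call; for the wrist camera it gives the pose at the moment of the call.
- close_job(): hands the job in, once; it reports no verdict.
The state is a dict: "t": time; "joint_pos": joint angles; "dq": joint speeds; "effort": joint torques, N m; "eef_pos": TCP position; "eef_rot": TCP orientation; "force": force on the tool from outside, world axes, zero at the start; "torque": the same for the moment, N m; "grip_width": finger opening in mm.
Only numpy, scipy, OpenCV 4.12 (cv2) and the standard library are available. Lean on these libraries where they do the work, as an engineer would, in place of code of your own. Each camera call takes 0.05 s, during which the arm holds its last target.

## Task

Pack the mincer's three loose parts (the steel ring nut, the white pusher and the metal filling funnel) into the tray of the caddy, in any order, and let go of them. Then take the caddy's carrying handle across its bar so that the release button is squeezed in, draw the handle straight up past its first stop to its second stop, and finish while still gripping it there, fully drawn out, because it sinks back if let go. Leave everything else on the counter where it stands.

Things in the scene. Friction and masses are not known exactly. Their poses are not given: they have to be found in the camera images.
- ring_nut_center (a point): centre, half-way up, of the ring nut: a plain steel ring lying flat, 52 outer dia, 38 hole, 32 high, about 0.12 kg
- pusher_center (a point): centre, half-way up, of the food pusher: white plastic, 100 high, standing on a flange 48 dia x 8; above the flange (from 11 up) a straight shaft 32 dia; about 0.1 kg; its z axis points up the shaft
- funnel_center (a point): centre, half-way up, of the filling funnel: aluminium, 90 high, standing on its wide end (52 dia, 10 high), a cone from there to 40 up, then a straight tube 22 dia to the top; about 0.1 kg; its z axis points up the tube
- caddy: the caddy, fast on the counter: a shallow open aluminium tray 158 (its x) x 250 (its y) x 50 high, walls and floor 4 thick; origin on the counter under the tray's centre, x towards the handle side (away from the robot, give or take its yaw), z up. Behind the tray, 108 from its centre along +x, stands the dark sleeve (32 x 50, 105 high) of the telescopic handle
- handle_center (a point): centre of the grey bar across the top of the handle: 104 long along the caddy's y, 30 thick along the caddy's x, 26 high; 152 above the counter when the handle is home, 262 when it is fully out. It moves straight up only. Take it from above with the fingers closing along the caddy's x, over the bar's middle: one finger then presses the button, the other the bare face. Its axes are those of the caddy
- button (a joint): press of the release button, m: a black bar 46 long x 18 high in the middle of the handle bar's +x face, standing out 8 from it at 0; at 0.006 it is fully in and stands out 2. Sprung: needs about 5 N to go fully in. Unless it is pressed by at least 0.004 the handle is locked home; keep it pressed while leaving home
- inner_section (a joint): draw of the inner section out of the outer one, m: 0 home, 0.055 at its end. It comes out first; its end is the handle's first stop. Sinks back by its own weight (to within 20 mm of home)
- outer_section (a joint): draw of the outer section out of the sleeve, m: 0 home, 0.055 at its end. It follows when one pulls on past the first stop; its end is the handle's second stop (handle raised by 0.110 in all). All that moves weighs about 0.3 kg; pulling takes 3 to 6 N. Sinks back by its own weight (to within 20 mm of home)
- handle: the same handle bar as handle_center, with its button; origin at the bar's centre
- shaker: bystander, to be left alone: a small closed glass jar with a steel cap, 46 dia x 75 high (a seasoning shaker), standing among the mincer's parts; origin at the centre of its underside
- cup: bystander, to be left alone: an empty open paper cup, 72 dia x 90 high; origin at the centre of its underside
- oil: bystander, to be left alone: an amber glass bottle, 62 dia x 190 high; origin at the centre of its underside
- spatula: bystander, to be left alone: a spatula with a wooden handle, lying flat; origin on the counter
- pot: bystander, to be left alone: a small open steel pot, 110 dia x 70 high; origin at the centre of its underside
Not all that is in view belongs to the job. What is shaped like the part that bears funnel_center but green or pink is not meant.

How it is judged (in metres and radians):
On the way, in this order (a step that is already met when the one before it is completed fails the run):
1. all three mincer parts lie in the tray, let go (x of ring_nut_center in the frame of caddy between -0.075 and 0.075 m and y of ring_nut_center in the frame of caddy between -0.121 and 0.121 m and z of ring_nut_center in the frame of caddy between 0 and 0.075 m and x of pusher_center in the frame of caddy between -0.075 and 0.075 m and y of pusher_center in the frame of caddy between -0.121 and 0.121 m and z of pusher_center in the frame of caddy between 0 and 0.075 m and x of funnel_center in the frame of caddy between -0.075 and 0.075 m and y of funnel_center in the frame of caddy between -0.121 and 0.121 m and z of funnel_center in the frame of caddy between 0 and 0.075 m and contact force between the fingers and ring_nut below 0.3 N and contact force between the fingers and pusher below 0.3 N and contact force between the fingers and funnel below 0.3 N), for 0.2 s.
2. the release button is squeezed in by the gripper (value of joint button above 0.004 m and contact force between the fingers and handle above 1 N), for 0.1 s.
3. the handle is drawn out to its second stop (value of joint each of inner_section, outer_section above 0.05 m), for 0.2 s.
At the end, for the whole second after the job is handed in: The three parts are in the tray (centres inside its walls, under 75 mm above the counter), not touched by the fingers; both handle sections are within 5 mm of their stops (joints above 0.050) and at rest, and the fingers hold the handle bar (over 1 N) (all of step 1 and all of step 3 and contact force between the fingers and handle above 1 N and velocity of joint each of outer_section, inner_section below 0.02 m/s); the arm keeps its last pose, push and grip.
It fails at once if a bystander is moved by more than 30 mm (distance of any of shaker, cup, oil, spatula, pot from where it was at the start of the episode above 0.03 m).
It fails at once if a bystander is tipped over (angle between any of shaker, cup, oil, pot's own z axis and vertical above 0.6 rad).
It also fails if it takes over 72 s, if anything falls off the work surface, if the arm or the gripper's body presses on something with over 40 N, if the wrist force passes 120 N, or if a joint passes its speed limit or range.

## Working session

There is one attempt and no reset: what is moved stays moved. The work goes in short steps, Python scripts to look and compute and a tool call to move; the robot and the scene stay as the last step left them, time stands still between calls to the robot, and variables do not carry over. Pictures are saved under pics/ and viewed, and the job is handed in when it is done.

Besides the shell and the picture viewer there is one more tool, called after "Emit:" as name(argument=value, ...) on one line, values as JSON. step_arm: Moves the arm, as the interface text tells. Its arguments: {"type":"object","properties":{"targets":{"type":"string"},"grip":{"type":"number"},"grip_force":{"type":"number"}},"required":["targets"]}

```bash
mkdir -p pics
python3 - <<'E'
from station import *
import cv2
o=get_obs(); print({k:o[k] for k in('t','eef_pos','eef_rot','grip_width','force')})
for n in('side','top','wrist'):
    c=calibration(n)
    if n!='wrist': print(n,c)
    cv2.imwrite(f'pics/a_{n}.png',snapshot(n)[:,:,::-1])
E
```

```text
{'t': 0.0, 'eef_pos': array([185.62987363, 622.48291059, 252.38696351]), 'eef_rot': array([-1.79904893e+02,  5.68575753e-03,  1.63394116e+02]), 'grip_width': 85.52383551903223, 'force': array([-0.26064771,  0.59298006,  0.60097605])}
side {'camera_matrix': array([[514.12781719,   0.        , 316.09480003],
       [  0.        , 514.12781719, 198.48164869],
       [  0.        ,   0.        ,   1.        ]]), 'camera_from_world': array([[ 8.80154652e-01, -4.74573132e-01,  1.03986154e-02,
        -5.44386428e+02],
       [-3.47486718e-01, -6.59071941e-01, -6.66991122e-01,
         3.03507482e+02],
       [ 3.23389502e-01,  5.83441958e-01, -7.44993095e-01,
         1.28356989e+03],
       [ 0.00000000e+00,  0.00000000e+00,  0.00000000e+00,
         1.00000000e+00]])}
top {'camera_matrix': array([[492.63798244,   0.        , 318.10979174],
       [  0.        , 492.63798244, 202.97515174],
       [  0.        ,   0.        ,   1.        ]]), 'camera_from_world': array([[ 1.93898745e-02, -9.99803721e-01,  4.06853293e-03,
         2.47826022e+01],
       [-9.77925830e-01, -1.98120472e-02, -2.08010949e-01,
         6.25736289e+02],
       [ 2.08050726e-01,  5.45827504e-05, -9.78118036e-01,
         1.60229656e+03],
       [ 0.00000000e+00,  0.00000000e+00,  0.00000000e+00,
         1.00000000e+00]])}
```

View pics/a_top.png

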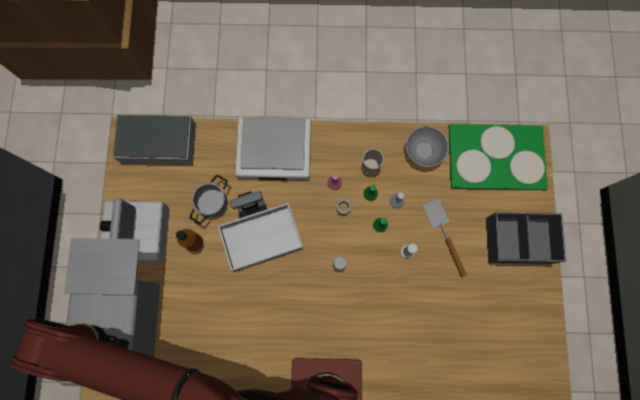

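View pics/a_side.png

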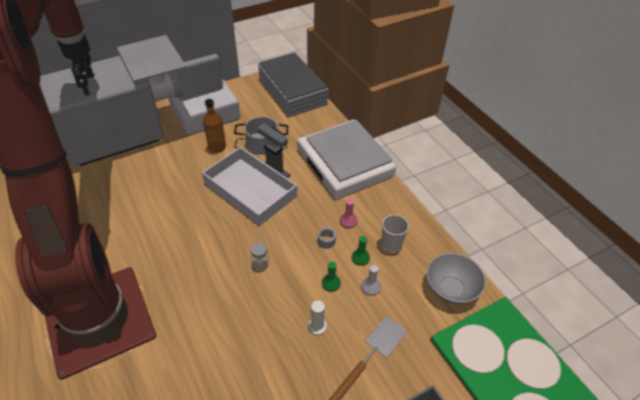

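View pics/a_wrist.png

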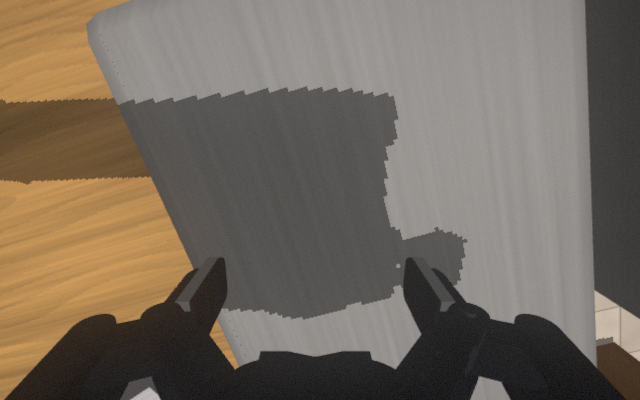

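Top view: ring nut about (344,207), pusher (409,250), funnel candidates (398,199) grey, (371,191)/(381,224) green and (335,181) pink. The grey aluminium one fits. Next I'll enlarge the crops.

```bash
cat > h.py <<'E'
import numpy as np, cv2
from station import *
def ray(c,uv):
    K=c['camera_matrix'];T=np.array(c['camera_from_world']);R=T[:3,:3];t=T[:3,3]
    d=R.T@np.linalg.solve(K,np.array([uv[0],uv[1],1.]));return -R.T@t,d/np.linalg.norm(d)
def onz(c,uv,z):
    o,d=ray(c,uv);return o+d*(z-o[2])/d[2]
def tri(c1,u1,c2,u2):
    o1,d1=ray(c1,u1);o2,d2=ray(c2,u2)
    s=np.linalg.lstsq(np.array([d1,-d2]).T,o2-o1,rcond=None)[0]
    a=o1+d1*s[0];b=o2+d2*s[1];return (a+b)/2,np.linalg.norm(a-b)
def px(c,p):
    q=np.array(c['camera_from_world'])@np.append(p,1.);q=c['camera_matrix']@q[:3];return q[:2]/q[2]
E
python3 - <<'E'
import cv2
t=cv2.imread('pics/a_top.png');s=cv2.imread('pics/a_side.png')
cv2.imwrite('pics/b_top1.png',cv2.resize(t[145:275,320:430],None,fx=4.6,fy=4.6,interpolation=cv2.INTER_CUBIC)[:600])
cv2.imwrite('pics/b_top2.png',cv2.resize(t[170:280,170:310],None,fx=5,fy=5,interpolation=cv2.INTER_CUBIC))
cv2.imwrite('pics/b_side1.png',cv2.resize(s[195:340,240:420],None,fx=4,fy=4,interpolation=cv2.INTER_CUBIC))
cv2.imwrite('pics/b_side2.png',cv2.resize(s[90:225,190:310],None,fx=4.4,fy=4.4,interpolation=cv2.INTER_CUBIC))
E
```

```text
(no output)
```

View pics/b_top1.png

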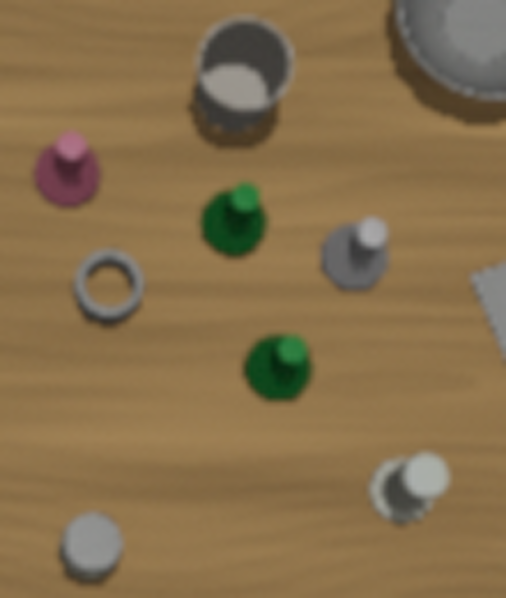

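View pics/b_top2.png

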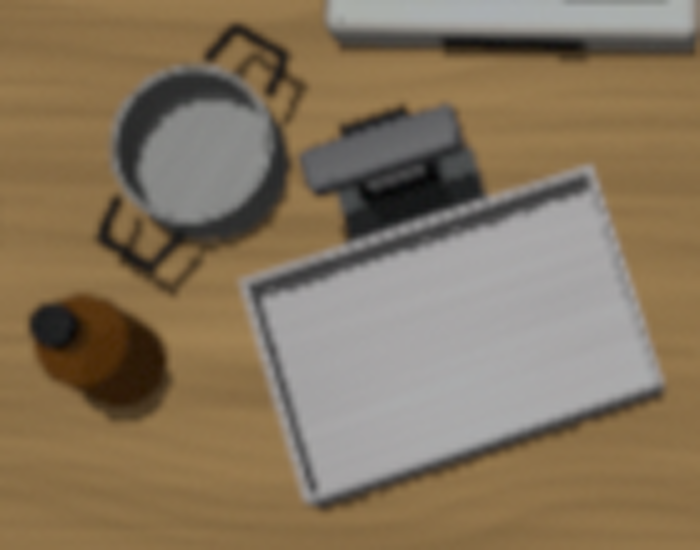

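View pics/b_side1.png

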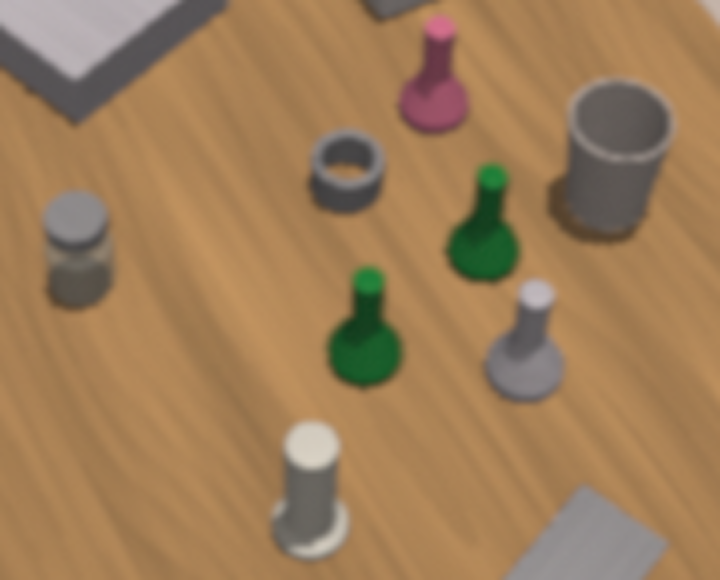

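View pics/b_side2.png

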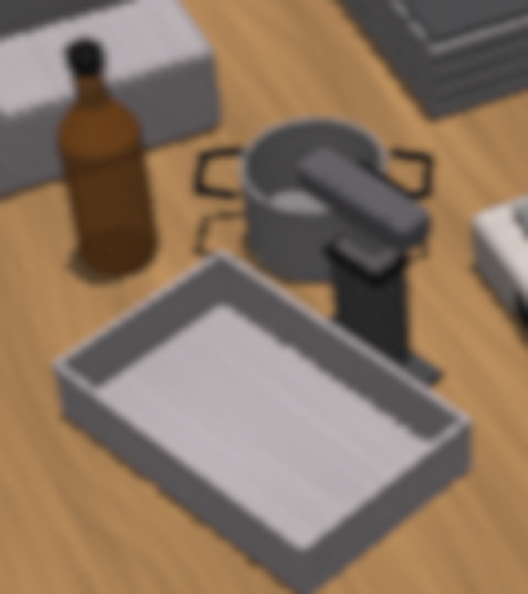

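Run:
```python
from h import *
T=calibration('top');S=calibration('side')
def f(p,o,s): return ((p[0]+.5)/s-.5+o[0],(p[1]+.5)/s-.5+o[1])
t1=lambda *p:f(p,(320,145),4.6)
t2=lambda *p:f(p,(170,170),5)
s1=lambda *p:f(p,(240,195),4)
s2=lambda *p:f(p,(190,90),4.4)
np.set_printoptions(precision=1,suppress=True)
print('funnel',onz(T,t1(372,234),90),onz(S,s1(537,292),90),tri(T,t1(372,234),S,s1(537,292)))
print('pusher',onz(T,t1(427,475),100),onz(S,s1(312,445),100),tri(T,t1(427,475),S,s1(312,445)))
print('ring',onz(T,t1(109,284),32),onz(S,s1(347,157),32))
print('shaker',onz(T,t1(91,543),75),onz(S,s1(76,218),75))
print('green',onz(T,t1(292,350),90),onz(T,t1(246,198),90),'pink',onz(T,t1(71,147),90),'cup',onz(T,t1(246,64),90))
C=np.array([onz(T,t2(*p),50) for p in((247,282),(592,170),(660,385),(315,503))])
print(C,C.mean(0)); 
v=(C[0]-C[1]+C[3]-C[2]);print('y axis ang',np.degrees(np.arctan2(v[1],v[0]))-90, np.linalg.norm(v)/2,np.linalg.norm(C[0]-C[3]),np.linalg.norm(C[1]-C[2]))
Cs=np.array([onz(S,s2(*p),50) for p in((225,250),(470,420),(305,578),(58,363))])
print(Cs,Cs.mean(0))
v=(Cs[0]-Cs[1]+Cs[3]-Cs[2]);print('y axis ang',np.degrees(np.arctan2(v[1],v[0]))-90)
H=np.array([onz(T,t2(*p),165) for p in((303,160),(450,105),(463,140),(313,193))]);print(H,H.mean(0))
print('oil',onz(T,t2(55,325),190),'pot',onz(T,t2(195,145),70))
```

```text
funnel [ 651.2 -238.1   90. ] [ 653.6 -238.2   90. ] (array([ 652.2, -238.4,   90.6]), np.float64(2.221712574019504))
pusher [ 474.7 -272.6  100. ] [ 474.5 -272.4  100. ] (array([ 474.6, -272.5,  100.3]), np.float64(0.22089104712219565))
ring [622.2 -50.   32. ] [623.6 -50.2  32. ]
shaker [424.3 -36.6  75. ] [425.5 -40.3  75. ]
green [ 564.3 -179.2   90. ] [ 676.3 -146.5   90. ] pink [712.2 -18.2  90. ] cup [ 778.4 -146.8   90. ]
[[542.1 370.8  50. ]
 [624.2 140.   50. ]
 [477.7  89.7  50. ]
 [394.6 316.6  50. ]] [509.7 229.3  50. ]
y axis ang 19.854294993637666 243.31546906061777 157.1286575416895 154.87089098827033
[[546.3 374.   50. ]
 [626.9 140.   50. ]
 [471.8  65.7  50. ]
 [399.6 320.8  50. ]] [511.2 225.1  50. ]
y axis ang 17.346180295339792
[[602.8 316.7 165. ]
 [640.6 224.9 165. ]
 [617.9 215.6 165. ]
 [581.6 309.2 165. ]] [610.7 266.6 165. ]
oil [490.5 459.  190. ] pot [631.8 407.6  70. ]
```

```bash
cat > go.py <<'E'
import sys
from h import *
from scipy.spatial.transform import Rotation as Ro
o=get_obs();np.set_printoptions(precision=3,suppress=True)
a=sys.argv[1:]
R=Ro.from_euler('xyz',o['eef_rot'],degrees=True).as_matrix()
t=np.array([float(v) for v in a[:3]]);d=R.T@(t-o['eef_pos'])/30
print('t',o['t'],'pos',o['eef_pos'],o['eef_rot'],'w',o['grip_width'],'F',o['force'],'j',o['joint_pos'])
print('units',d,'per10',d/10,'per9',d/9)
if len(a)>3: print('turn units',-((float(a[3])-o['eef_rot'][2]+180)%360-180)/6)
E
python3 go.py 622.5 -50 150 163
```

```text
t 0.15 pos [185.632 622.598 252.641] [-179.929    0.002  163.397] w 85.28721206404055 F [-0.352 -0.411  0.327] j [-79.081  19.123   2.283  83.997  -0.77   76.966  -3.352]
units [-20.361 -17.32    3.444] per10 [-2.036 -1.732  0.344] per9 [-2.262 -1.924  0.383]
turn units 0.06617135143662267
```

Emit:
step_arm(targets="-0.68 -0.577 0 0;-0.68 -0.577 0 0;-0.68 -0.577 0 0;-0.68 -0.577 0 0;-0.68 -0.577 0 0;-0.68 -0.577 0 0;-0.68 -0.577 0 0;-0.68 -0.577 0 0;-0.68 -0.577 0 0;-0.68 -0.577 0 0", grip=1, grip_force=30)

```text
t: 0.98
eef_pos: [332.2, 397.4, 253.2]
eef_rot: [-180.0, -0.0, 163.4]
force: [0.5, -0.0, 0.5]
grip_width: 85.3
```

Emit:
step_arm(targets="-0.68 -0.577 0 0;-0.68 -0.577 0 0;-0.68 -0.577 0 0;-0.68 -0.577 0 0;-0.68 -0.577 0 0;-0.68 -0.577 0 0;-0.68 -0.577 0 0;-0.68 -0.577 0 0;-0.68 -0.577 0 0;-0.68 -0.577 0 0")

```text
t: 1.82
eef_pos: [478.2, 173.2, 253.3]
eef_rot: [-180.0, -0.0, 163.4]
force: [-0.0, 0.5, 1.1]
grip_width: 85.4
```

Emit:
step_arm(targets="-0.68 -0.577 0.3 0;-0.68 -0.577 0.3 0;-0.68 -0.577 0.3 0;-0.68 -0.577 0.3 0;-0.68 -0.577 0.3 0;-0.68 -0.577 0.3 0;-0.68 -0.577 0.3 0;-0.68 -0.577 0.3 0;-0.68 -0.577 0.3 0;-0.68 -0.577 0.3 0")

```text
t: 2.65
eef_pos: [624.3, -50.7, 162.6]
eef_rot: [-180.0, -0.0, 163.4]
force: [0.5, 0.7, 0.1]
grip_width: 85.4
```

```bash
python3 go.py 622.8 -50 28
python3 - <<'E'
from h import *
c=calibration('wrist');print(px(c,np.array([622.8,-50,32.])))
cv2.imwrite('pics/c.png',snapshot('wrist')[:,:,::-1])
E
```

```text
t 2.65 pos [624.255 -50.678 162.561] [-179.991   -0.026  163.418] w 85.39091481693134 F [0.487 0.67  0.081] j [-26.282  22.242  34.168  95.221 -13.38   66.691  84.659]
units [0.051 0.009 4.485] per10 [0.005 0.001 0.449] per9 [0.006 0.001 0.498]
[314.53618901 198.59250396]
```

View pics/c.png

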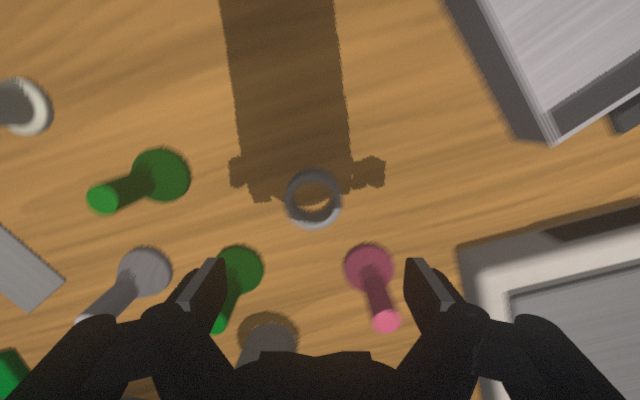

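Wrist view: the ring sits at (313,197) and was predicted at (314.5,198.6), so they agree. Descending to grip.

Emit:
step_arm(targets="0.05 0.01 0.5 0;0 0 0.5 0;0 0 0.5 0;0 0 0.5 0;0 0 0.5 0;0 0 0.5 0;0 0 0.5 0;0 0 0.5 0;0 0 0.35 0;0 0 0.13 0")

```text
t: 3.53
eef_pos: [621.3, -48.8, 27.1]
eef_rot: [-179.9, -0.1, 163.4]
force: [-0.8, 0.5, 0.2]
grip_width: 85.3
```

Emit:
step_arm(targets="0 0 0 0;0 0 0 0;0 0 0 0;0 0 0 0;0 0 0 0;0 0 0 0;0 0 0 0;0 0 0 0;0 0 0 0;0 0 0 0", grip=0, grip_force=40)

```text
t: 4.37
eef_pos: [623.3, -49.1, 30.2]
eef_rot: [180.0, 0.1, 163.4]
force: [-1.4, -0.4, 6.6]
grip_width: 50.1
```

```bash
python3 go.py 622.8 -50 170 109.6
```

```text
t 4.3667 pos [623.279 -49.076  30.213] [179.957   0.104 163.388] w 50.0749098518573 F [-1.366 -0.433  6.615] j [-23.392  30.68   30.575 101.225 -18.95   53.146  88.539]
units [-0.002 -0.031 -4.66 ] per10 [-0.    -0.003 -0.466] per9 [-0.    -0.003 -0.518]
turn units 8.964645024789855
```

Emit:
step_arm(targets="0 0 -0.5 1;0 0 -0.5 1;0 0 -0.5 1;0 0 -0.5 1;0 0 -0.5 1;0 0 -0.5 1;0 0 -0.5 1;0 0 -0.5 1;0 0 -0.5 0.965;0 0 0 0")

```text
t: 5.2
eef_pos: [623.8, -49.1, 166.8]
eef_rot: [179.8, 0.1, 109.3]
force: [1.3, -0.2, -0.4]
grip_width: 50.5
```

```bash
python3 - <<'E'
import numpy as np
a=np.radians(19.6);c=np.array([510,229])
for n,x,y in(('ring',0,80),('fun',0,0),('push',0,-78),('h',108,0)):print(n,c+[x*np.cos(a)-y*np.sin(a),x*np.sin(a)+y*np.cos(a)])
E
python3 go.py 483 304 150 109.6
python3 - <<'E'
from h import *
cv2.imwrite('pics/d.png',snapshot('wrist')[:,:,::-1])
E
```

```text
ring [483.16387442 304.36459622]
fun [510. 229.]
push [536.16522244 155.51951868]
h [611.7422049  265.22876953]
t 5.2 pos [623.81  -49.121 166.798] [179.777   0.062 109.338] w 50.4546458072718 F [ 1.252 -0.159 -0.4  ] j [-35.819  24.841  47.139  95.7   -19.482  67.79   35.423]
units [12.661 -0.533  0.544] per10 [ 1.266 -0.053  0.054] per9 [ 1.407 -0.059  0.06 ]
turn units -0.043583929028566594
```

View pics/d.png

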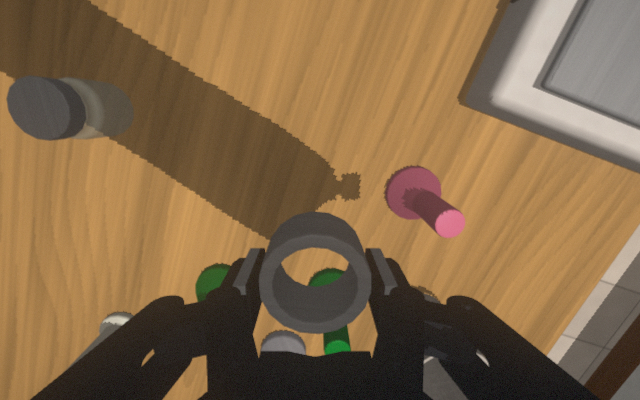

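Ring held between the pads. Carrying it over the tray.

Emit:
step_arm(targets="0.9 -0.04 0 0;0.9 -0.04 0 0;0.9 -0.04 0 0;0.9 -0.04 0 0;0.9 -0.04 0 0;0.9 -0.04 0 0;0.9 -0.04 0 0;0.9 -0.04 0 0;0.9 -0.04 0 0;0.9 -0.04 0 0")

```text
t: 6.08
eef_pos: [519.3, 202.4, 162.9]
eef_rot: [-179.9, 0.0, 109.9]
force: [2.2, -0.2, -1.5]
grip_width: 50.5
```

Emit:
step_arm(targets="0.9 -0.04 0 0;0.9 -0.04 0 0;0.9 -0.04 0.2 0;0.9 -0.04 0.3 0;0.06 0 0.5 0;0 0 0.5 0;0 0 0.5 0;0 0 0.3 0;0 0 0.1 0;0 0 0 0")

```text
t: 6.92
eef_pos: [478.7, 302.6, 90.9]
eef_rot: [-179.9, 0.1, 109.7]
force: [-0.5, -0.3, -0.8]
grip_width: 50.2
```

```bash
python3 go.py 483 304 36 109.6
python3 - <<'E'
from h import *
cv2.imwrite('pics/e.png',snapshot('wrist')[:,:,::-1])
E
```

```text
t 6.9167 pos [478.722 302.576  90.942] [-179.906    0.05   109.674] w 50.24693767935296 F [-0.511 -0.254 -0.813] j [-69.818  21.058  39.654 107.647 -15.838  56.967  -3.607]
units [-0.002  0.153  1.831] per10 [-0.     0.015  0.183] per9 [-0.     0.017  0.203]
turn units 0.012320917409302487
```

View pics/e.png

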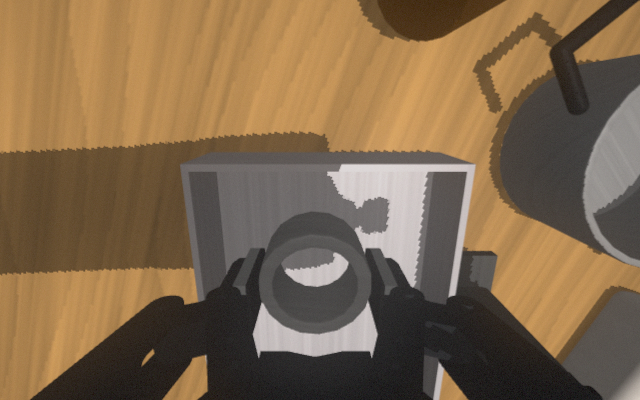

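Emit:
step_arm(targets="0 0.15 0.3 0;0 0 0.4 0;0 0 0.4 0;0 0 0.3 0;0 0 0.2 0;0 0 0.15 0;0 0 0.08 0;0 0 0 0;0 0 0 0;0 0 0 0")

```text
t: 7.8
eef_pos: [483.7, 304.9, 37.4]
eef_rot: [180.0, -0.0, 109.6]
force: [0.3, 0.4, -0.9]
grip_width: 50.3
```

Emit:
step_arm(targets="0 0 0 0;0 0 0 0;0 0 0 0;0 0 0 0;0 0 -0.1 0;0 0 -0.5 0;0 0 -0.8 0;0 0 -0.9 0;0 0 -0.9 0;0 0 -0.9 0", grip=0.85)

```text
t: 8.63
eef_pos: [483.4, 304.4, 161.5]
eef_rot: [-180.0, 0.0, 109.6]
force: [0.4, 0.1, 0.0]
grip_width: 72.5
```

```bash
python3 go.py 652.5 -238.2 190 55
python3 - <<'E'
from h import *
cv2.imwrite('pics/f.png',snapshot('wrist')[:,:,::-1])
E
```

```text
t 8.6333 pos [483.4   304.365 161.48 ] [-179.997    0.011  109.579] w 72.49516085511365 F [0.39  0.131 0.045] j [-71.903  16.545  41.809 103.42  -12.12   64.604  -6.453]
units [-18.929  -0.75   -0.947] per10 [-1.893 -0.075 -0.095] per9 [-2.103 -0.083 -0.105]
turn units 9.096469980104539
```

View pics/f.png

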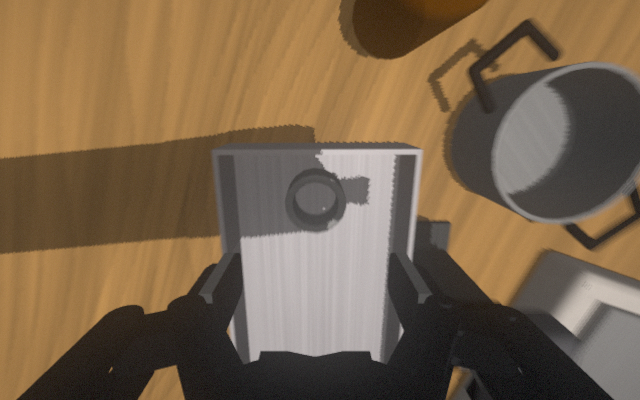

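Ring lies in the tray at (316,198). Next is the grey funnel.

Emit:
step_arm(targets="-0.94 -0.04 -0.1 0;-0.94 -0.04 -0.1 0;-0.94 -0.04 -0.1 0;-0.94 -0.04 -0.1 0;-0.94 -0.04 -0.1 0;-0.94 -0.04 -0.1 0;-0.94 -0.04 -0.1 0;-0.94 -0.04 -0.1 0;-0.94 -0.04 -0.1 0;-0.94 -0.04 -0.1 0")

```text
t: 9.52
eef_pos: [567.0, 33.7, 190.4]
eef_rot: [180.0, -0.0, 109.6]
force: [-0.7, 0.1, -0.2]
grip_width: 72.4
```

Emit:
step_arm(targets="-0.94 -0.03 0 0;-0.94 -0.03 0 0;-0.94 -0.03 0 0;-0.94 -0.03 0 0;-0.94 -0.03 0 0;-0.94 -0.03 0 0;-0.94 -0.03 0 0;-0.94 -0.03 0 0;-0.94 -0.03 0 0;-0.94 -0.03 0 0")

```text
t: 10.35
eef_pos: [653.2, -234.9, 189.9]
eef_rot: [-180.0, -0.0, 109.6]
force: [0.7, -0.5, 0.3]
grip_width: 72.4
```

```bash
python3 go.py 652.5 -238.2 70 109.6
python3 - <<'E'
from h import *
c=calibration('wrist');print(px(c,np.array([652.5,-238.2,90.])),px(c,np.array([652.5,-238.2,10.])))
cv2.imwrite('pics/g.png',snapshot('wrist')[:,:,::-1])
E
```

```text
t 10.35 pos [ 653.206 -234.894  189.902] [-179.999   -0.01   109.62 ] w 72.3586914973996 F [ 0.738 -0.535  0.266] j [-16.294  33.103  48.076  83.379 -24.936  74.589  53.383]
units [-0.097 -0.059  3.997] per10 [-0.01  -0.006  0.4  ] per9 [-0.011 -0.007  0.444]
turn units 0.0032919635392829605
[310.713041   216.21729973] [311.75067958 190.29183337]
```

View pics/g.png

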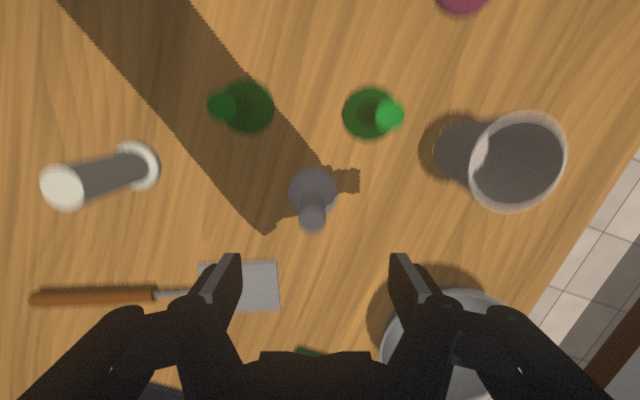

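Grey funnel tip at (312,217), predicted (311,216), so they match.

Emit:
step_arm(targets="-0.1 -0.05 0.5 0;0 0 0.5 0;0 0 0.5 0;0 0 0.5 0;0 0 0.5 0;0 0 0.5 0;0 0 0.5 0;0 0 0.35 0;0 0 0.15 0;0 0 0 0")

```text
t: 11.23
eef_pos: [651.9, -236.7, 68.6]
eef_rot: [-179.9, -0.1, 109.6]
force: [-0.8, 0.2, -0.3]
grip_width: 72.8
```

Emit:
step_arm(targets="0 0 0 0;0 0 0 0;0 0 0 0;0 0 0 0;0 0 0 0;0 0 0 0;0 0 0 0;0 0 0 0;0 0 0 0;0 0 0 0", grip=0)

```text
t: 12.07
eef_pos: [652.8, -237.2, 70.7]
eef_rot: [180.0, 0.0, 109.6]
force: [-1.3, -0.1, 6.5]
grip_width: 21.4
```

```bash
python3 go.py 510 229 190 109.6
```

```text
t 12.0667 pos [ 652.819 -237.194   70.668] [179.956   0.031 109.602] w 21.38380907028693 F [-1.323 -0.051  6.457] j [-14.108  39.128  44.24   89.47  -29.469  63.532  56.672]
units [16.234  0.732 -3.986] per10 [ 1.623  0.073 -0.399] per9 [ 1.804  0.081 -0.443]
turn units 0.0003750204080622173
```

Emit:
step_arm(targets="0 0 -0.5 0;0 0 -0.8 0;0 0 -0.9 0;0 0 -0.9 0;0.3 0.01 -0.9 0;0.7 0.03 0 0;0.8 0.04 0 0;0.8 0.04 0 0;0.8 0.04 0 0;0.8 0.04 0 0")

```text
t: 12.9
eef_pos: [615.2, -115.3, 190.5]
eef_rot: [-180.0, -0.0, 109.6]
force: [0.4, -0.2, -0.9]
grip_width: 21.2
```

Emit:
step_arm(targets="0.9 0.04 0 0;0.9 0.04 0 0;0.9 0.04 0 0;0.9 0.04 0 0;0.9 0.04 0 0;0.9 0.04 0 0;0.9 0.04 0 0;0.9 0.04 0 0;0.9 0.04 0 0;0.9 0.04 0 0")

```text
t: 13.73
eef_pos: [535.9, 143.1, 190.7]
eef_rot: [180.0, -0.0, 109.6]
force: [-0.1, -0.5, -1.5]
grip_width: 21.3
```

```bash
python3 go.py 510 229 76 109.6
python3 - <<'E'
from h import *
cv2.imwrite('pics/i.png',snapshot('wrist')[:,:,::-1])
E
```

```text
t 13.7333 pos [535.88  143.108 190.656] [179.993  -0.024 109.587] w 21.289803014709495 F [-0.12  -0.495 -1.502] j [-61.434  13.344  48.478 104.011 -10.813  67.414  10.046]
units [2.985 0.147 3.823] per10 [0.299 0.015 0.382] per9 [0.332 0.016 0.425]
turn units -0.0021297140509327996
```

View pics/i.png

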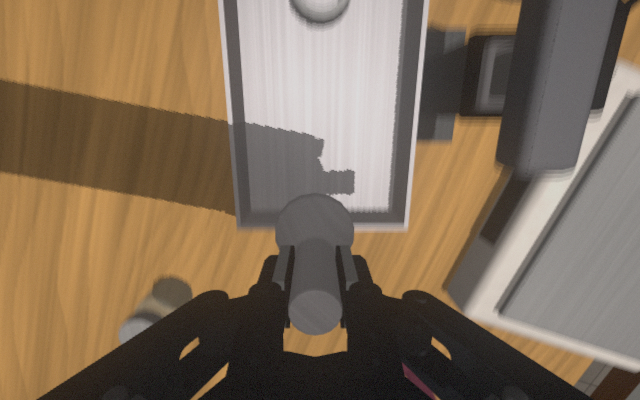

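Emit:
step_arm(targets="0.6 0.03 0.2 0;0.6 0.03 0.3 0;0.6 0.03 0.4 0;0.6 0.03 0.5 0;0.6 0.03 0.5 0;0 0 0.5 0;0 0 0.5 0;0 0 0.4 0;0 0 0.3 0;0 0 0.2 0")

```text
t: 14.62
eef_pos: [510.3, 228.0, 74.9]
eef_rot: [-179.9, 0.0, 109.6]
force: [0.0, -0.0, -1.3]
grip_width: 21.4
```

Emit:
step_arm(targets="0 0 0 0;0 0 0 0;0 0 0 0;0 0 0 0;0 0 0 0;0 0 0 0;0 0 -0.5 0;0 0 -0.8 0;0 0 -0.9 0;0 0 -0.9 0", grip=0.5)

```text
t: 15.45
eef_pos: [510.4, 228.1, 170.1]
eef_rot: [-180.0, 0.0, 109.6]
force: [-0.1, 0.2, 0.8]
grip_width: 43.1
```

```bash
python3 go.py 474.6 -272.5 200 109.6
python3 - <<'E'
from h import *
cv2.imwrite('pics/j.png',snapshot('wrist')[:,:,::-1])
E
```

```text
t 15.45 pos [510.418 228.101 170.073] [-179.971    0.022  109.587] w 43.13626534243894 F [-0.106  0.174  0.762] j [-67.893  15.004  45.898 104.657 -11.787  65.276   1.592]
units [-15.321  -6.719  -0.988] per10 [-1.532 -0.672 -0.099] per9 [-1.702 -0.747 -0.11 ]
turn units -0.0021618781912877694
```

View pics/j.png

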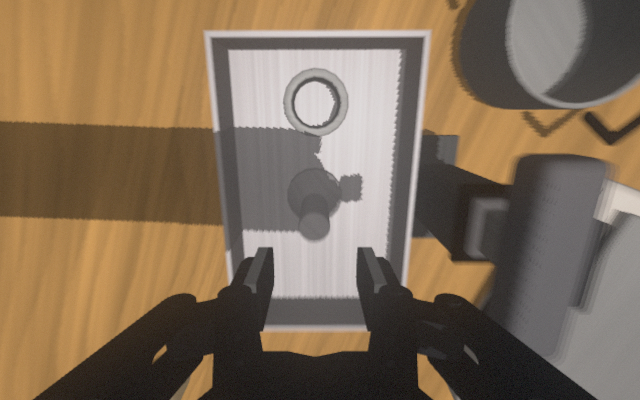

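Funnel stands upright in the tray with its tip at (314,222). Next is the pusher.

Emit:
step_arm(targets="0 0 -0.6 0;0 0 -0.4 0;-0.85 -0.37 0 0;-0.85 -0.37 0 0;-0.85 -0.37 0 0;-0.85 -0.37 0 0;-0.85 -0.37 0 0;-0.85 -0.37 0 0;-0.85 -0.37 0 0;-0.85 -0.37 0 0", grip=0.8)

```text
t: 16.33
eef_pos: [495.1, 5.1, 199.1]
eef_rot: [180.0, -0.0, 109.6]
force: [0.7, -0.9, 0.9]
grip_width: 68.3
```

Emit:
step_arm(targets="-0.85 -0.37 0 0;-0.85 -0.37 0 0;-0.85 -0.37 0 0;-0.85 -0.37 0 0;-0.85 -0.37 0 0;-0.85 -0.37 0 0;-0.85 -0.37 0 0;-0.85 -0.37 0 0;-0.85 -0.37 0 0;-0.85 -0.37 0 0")

```text
t: 17.17
eef_pos: [476.3, -272.2, 199.0]
eef_rot: [180.0, -0.0, 109.6]
force: [0.5, 0.1, 1.1]
grip_width: 68.4
```

```bash
python3 go.py 474.6 -272.5 72 109.6
python3 - <<'E'
from h import *
c=calibration('wrist');print(px(c,np.array([474.6,-272.5,100.])))
cv2.imwrite('pics/k.png',snapshot('wrist')[:,:,::-1])
E
```

```text
t 17.1667 pos [ 476.311 -272.215  199.007] [179.984  -0.004 109.635] w 68.41293253901819 F [0.482 0.102 1.14 ] j [-28.859  15.892  63.69  104.597 -15.27   68.905  59.178]
units [ 0.01  -0.058  4.234] per10 [ 0.001 -0.006  0.423] per9 [ 0.001 -0.006  0.47 ]
turn units 0.005796999923044647
[310.73106655 212.6604496 ]
```

View pics/k.png

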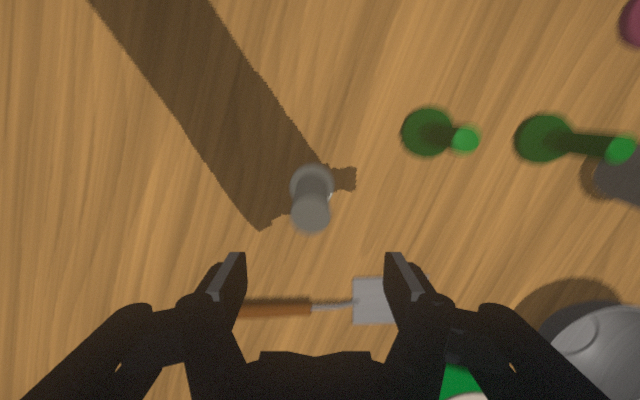

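Pusher top at (311,212), predicted (310.7,212.7). Descending.

Emit:
step_arm(targets="0 -0.05 0.5 0;0 0 0.5 0;0 0 0.5 0;0 0 0.5 0;0 0 0.5 0;0 0 0.5 0;0 0 0.5 0;0 0 0.4 0;0 0 0.2 0;0 0 0.1 0")

```text
t: 18.05
eef_pos: [474.7, -271.3, 72.3]
eef_rot: [-179.9, -0.0, 109.6]
force: [-0.3, 0.6, 0.2]
grip_width: 68.4
```

Emit:
step_arm(targets="0 0 0 0;0 0 0 0;0 0 0 0;0 0 0 0;0 0 0 0;0 0 0 0;0 0 0 0;0 0 0 0;0 0 0 0;0 0 0 0", grip=0)

```text
t: 18.88
eef_pos: [475.5, -271.9, 73.8]
eef_rot: [179.9, 0.0, 109.6]
force: [-0.4, 1.3, 6.1]
grip_width: 31.3
```

```bash
python3 go.py 535 156 200 109.6
```

```text
t 18.8833 pos [ 475.468 -271.868   73.761] [179.941   0.04  109.6  ] w 31.264417796149203 F [-0.385  1.345  6.068] j [-20.714  25.604  55.96  111.546 -25.571  56.148  66.948]
units [12.767  6.658 -4.21 ] per10 [ 1.277  0.666 -0.421] per9 [ 1.419  0.74  -0.468]
turn units -6.28851507968875e-05
```

Emit:
step_arm(targets="0 0 -0.5 0;0 0 -0.9 0;0 0 -0.9 0;0 0 -1 0;0 0 -0.9 0;0.85 0.444 0 0;0.85 0.444 0 0;0.85 0.444 0 0;0.85 0.444 0 0;0.85 0.444 0 0")

```text
t: 19.72
eef_pos: [494.7, -127.6, 199.0]
eef_rot: [180.0, -0.0, 109.6]
force: [0.1, -1.0, -1.0]
grip_width: 30.7
```

Emit:
step_arm(targets="0.85 0.444 0 0;0.85 0.444 0 0;0.85 0.444 0 0;0.85 0.444 0 0;0.85 0.444 0 0;0.85 0.444 0 0;0.85 0.444 0 0;0.85 0.444 0 0;0.85 0.444 0 0;0.85 0.444 0 0")

```text
t: 20.55
eef_pos: [534.6, 157.3, 198.9]
eef_rot: [-180.0, -0.0, 109.6]
force: [1.4, 0.0, -1.2]
grip_width: 30.9
```

```bash
python3 go.py 535 156 80 109.6
python3 - <<'E'
from h import *
cv2.imwrite('pics/l.png',snapshot('wrist')[:,:,::-1])
E
```

```text
t 20.55 pos [534.619 157.328 198.886] [-179.985   -0.027  109.612] w 30.94121393171088 F [ 1.427  0.025 -1.232] j [-67.146  14.484  54.077 103.227 -12.587  68.65   10.311]
units [-0.048 -0.002  3.963] per10 [-0.005 -0.     0.396] per9 [-0.005 -0.     0.44 ]
turn units 0.0020643130980223154
```

View pics/l.png

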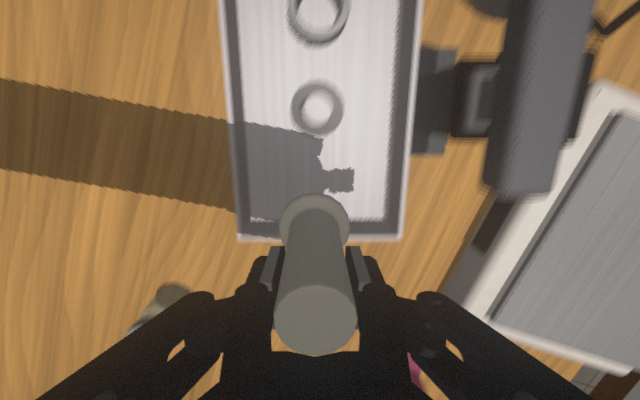

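Emit:
step_arm(targets="0 0 0.5 0;0 0 0.5 0;0 0 0.5 0;0 0 0.5 0;0 0 0.5 0;0 0 0.5 0;0 0 0.4 0;0 0 0.3 0;0 0 0.15 0;0 0 0.1 0")

```text
t: 21.43
eef_pos: [534.7, 155.7, 80.1]
eef_rot: [-180.0, 0.0, 109.6]
force: [-0.5, 0.6, -1.3]
grip_width: 31.2
```

Emit:
step_arm(targets="0 0 0 0;0 0 0 0;0 0 0 0;0 0 0 0;0 0 0 0;0 0 0 0;0 0 -0.4 0;0 0 -0.8 0;0 0 -0.9 0;0 0 -0.9 0", grip=0.7)

```text
t: 22.27
eef_pos: [534.7, 155.3, 172.2]
eef_rot: [-180.0, 0.0, 109.6]
force: [0.7, 0.9, 0.4]
grip_width: 59.6
```

Emit:
step_arm(targets="0 0 -0.8 0;0 0 -0.8 0;0 0 -0.8 0;0 0 0 0;0 0 0 0;0 0 0 0;0 0 0 0;0 0 0 0;0 0 0 0;0 0 0 0", grip=1)

```text
t: 23.1
eef_pos: [534.7, 155.7, 242.1]
eef_rot: [-179.9, 0.0, 109.6]
force: [-0.0, -0.8, -0.9]
grip_width: 85.4
```

```bash
python3 go.py 611.5 265.5 225 109.6
python3 - <<'E'
from h import *
c=calibration('wrist')
cv2.imwrite('pics/m.png',snapshot('wrist')[:,:,::-1])
t=snapshot('top');cv2.imwrite('pics/m_top.png',cv2.resize(t[170:280,170:310,::-1],None,fx=5,fy=5,interpolation=cv2.INTER_CUBIC))
E
```

```text
t 23.1 pos [534.672 155.656 242.058] [-179.948    0.027  109.594] w 85.39774308920373 F [-0.001 -0.774 -0.889] j [-68.779  11.918  55.354 100.086 -10.18   73.372   8.532]
units [2.591 3.641 0.564] per10 [0.259 0.364 0.056] per9 [0.288 0.405 0.063]
turn units -0.001070015443938625
```

View pics/m.png

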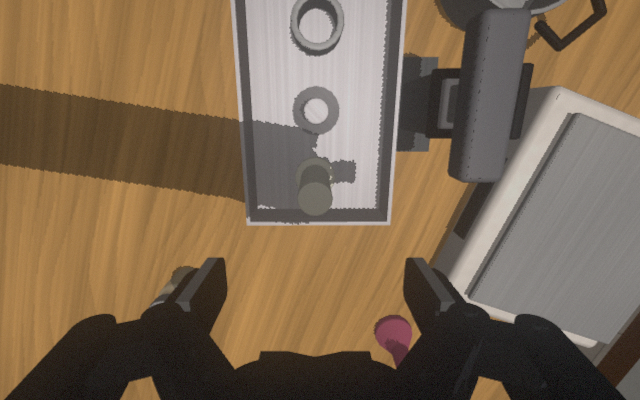

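View pics/m_top.png

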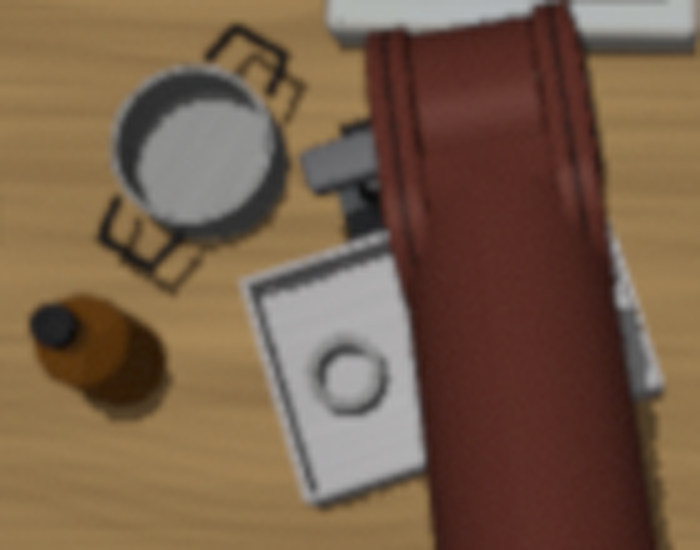

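All three parts are in the tray: ring (317,24), funnel (317,110), pusher (315,195). Now above the handle.

Emit:
step_arm(targets="0.26 0.36 0 0;0.26 0.36 0 0;0.26 0.36 0 0;0.26 0.36 0 0;0.26 0.36 0 0;0.26 0.36 0 0;0.26 0.36 0 0;0.26 0.36 0 0;0.26 0.36 0 0;0.26 0.36 0 0")

```text
t: 24.03
eef_pos: [610.8, 266.1, 242.1]
eef_rot: [-180.0, 0.0, 109.6]
force: [-0.4, -0.3, 0.9]
grip_width: 85.6
```

```bash
python3 go.py 611.5 265.5 158 109.6
python3 - <<'E'
from h import *
c=calibration('wrist')
a=np.radians(19.6);X=np.array([np.cos(a),np.sin(a),0]);Y=np.array([-np.sin(a),np.cos(a),0]);h=np.array([611.5,265.5,165.])
im=snapshot('wrist')[:,:,::-1]
print([px(c,h+sx*15*X+sy*52*Y).round(0).tolist() for sx in(-1,1) for sy in(-1,1)])
cv2.imwrite('pics/n.png',im)
E
```

```text
t 24.0333 pos [610.773 266.106 242.129] [-179.969    0.017  109.608] w 85.62781286878331 F [-0.417 -0.285  0.854] j [-62.725  27.717  50.227  84.138 -21.403  78.165   8.254]
units [-0.026  0.018  2.804] per10 [-0.003  0.002  0.28 ] per9 [-0.003  0.002  0.312]
turn units 0.0013638698635863495
[[293.0, 290.0], [290.0, 149.0], [334.0, 290.0], [337.0, 149.0]]
```

View pics/n.png

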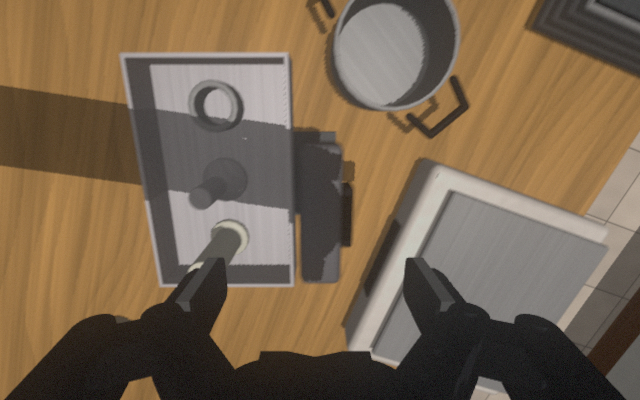

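Bar seen at cols 300–341, rows 143–283, a few mm to +x and +y of the prediction. I'll go to a compromise centre and use both hints.

Emit:
step_arm(targets="0.06 0.12 0.2 0;0 0 0.4 0;0 0 0.4 0;0 0 0.4 0;0 0 0.4 0;0 0 0.4 0;0 0 0.4 0;0 0 0.2 0;0 0 0.1 0;0 0 0 0")

```text
t: 24.92
eef_pos: [613.0, 268.3, 154.8]
eef_rot: [-179.9, 0.0, 109.6]
force: [0.4, -0.8, -0.9]
grip_width: 85.3
```

```bash
python3 go.py 613.5 269 155 109.6
python3 - <<'E'
from h import *
cv2.imwrite('pics/o.png',snapshot('wrist')[:,:,::-1])
s=snapshot('side')[:,:,::-1]
cv2.imwrite('pics/o_s.png',cv2.resize(s[70:225,170:330],None,fx=3.8,fy=3.8,interpolation=cv2.INTER_CUBIC))
E
```

```text
t 24.9167 pos [612.996 268.338 154.796] [-179.95     0.016  109.6  ] w 85.30721798476851 F [ 0.389 -0.774 -0.894] j [-61.394  31.776  47.819  89.548 -24.56   69.75   10.388]
units [ 0.015  0.023 -0.007] per10 [ 0.002  0.002 -0.001] per9 [ 0.002  0.003 -0.001]
turn units -4.4117291030450666e-05
```

View pics/o.png

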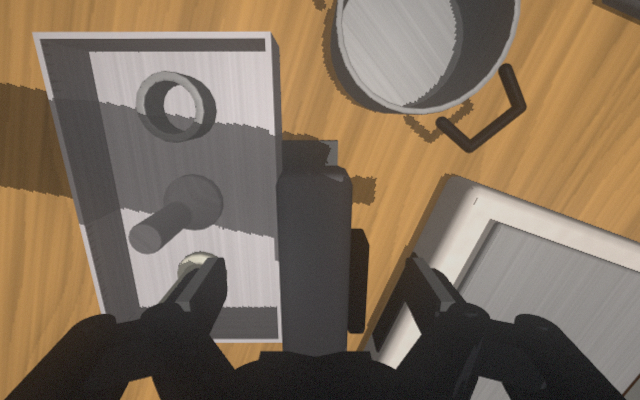

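View pics/o_s.png

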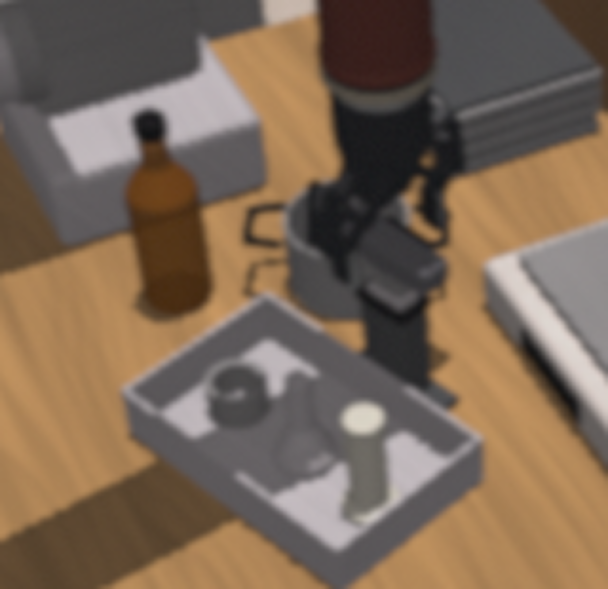

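The bar lies centred between the fingers (277–353, button out to 368). Squeezing.

Emit:
step_arm(targets="0 0 0 0;0 0 0 0;0 0 0 0;0 0 0 0;0 0 0 0;0 0 0 0;0 0 0 0;0 0 0 0;0 0 0 0;0 0 0 0", grip=0, grip_force=50)

```text
t: 25.85
eef_pos: [613.5, 268.6, 156.4]
eef_rot: [179.9, -0.0, 109.6]
force: [-2.6, 0.1, 4.8]
grip_width: 30.9
```

```bash
python3 go.py 613.5 269 265 109.6
```

```text
t 25.85 pos [613.522 268.564 156.407] [179.948  -0.021 109.612] w 30.903510806744755 F [-2.575  0.077  4.78 ] j [-61.409  31.688  47.866  89.464 -24.547  69.806  10.387]
units [ 0.015  0.007 -3.62 ] per10 [ 0.002  0.001 -0.362] per9 [ 0.002  0.001 -0.402]
turn units 0.0020131810807697548
```

Width 30.9 mm fits the button fully in (32 nominal; earlier grasps read about 1 less). Drawing up.

Emit:
step_arm(targets="0 0 -0.1 0;0 0 -0.2 0;0 0 -0.2 0;0 0 -0.2 0;0 0 -0.2 0;0 0 -0.2 0;0 0 -0.2 0;0 0 -0.2 0;0 0 -0.2 0;0 0 -0.2 0")

```text
t: 26.68
eef_pos: [613.3, 268.5, 213.2]
eef_rot: [180.0, 0.0, 109.6]
force: [4.2, 1.5, -3.9]
grip_width: 31.1
```

Emit:
step_arm(targets="0 0 -0.2 0;0 0 -0.2 0;0 0 -0.2 0;0 0 -0.2 0;0 0 -0.2 0;0 0 -0.2 0;0 0 -0.2 0;0 0 -0.15 0;0 0 -0.1 0;0 0 -0.05 0")

```text
t: 27.52
eef_pos: [613.3, 268.5, 264.0]
eef_rot: [180.0, -0.0, 109.6]
force: [5.4, 2.4, -4.8]
grip_width: 31.0
```

```bash
python3 go.py 613.5 269 266.5 109.6
```

```text
t 27.5167 pos [613.334 268.514 263.964] [179.976  -0.006 109.608] w 30.986012741994493 F [ 5.438  2.403 -4.781] j [-62.58   27.412  50.527  81.885 -21.128  80.513   7.811]
units [ 0.013  0.011 -0.085] per10 [ 0.001  0.001 -0.008] per9 [ 0.001  0.001 -0.009]
turn units 0.0012566212039738882
```

Emit:
step_arm(targets="0 0 -0.05 0;0 0 -0.05 0;0 0 -0.05 0;0 0 0 0;0 0 0 0;0 0 0 0;0 0 0 0;0 0 0 0;0 0 0 0;0 0 0 0")

```text
t: 28.35
eef_pos: [613.2, 268.5, 266.6]
eef_rot: [-180.0, 0.0, 109.6]
force: [8.3, 3.2, -12.1]
grip_width: 30.9
```

```bash
python3 go.py 613.5 269 266.5 109.6
```

```text
t 28.35 pos [613.217 268.526 266.649] [-179.959    0.043  109.607] w 30.902845955587786 F [  8.294   3.157 -12.125] j [-62.578  27.375  50.564  81.61  -21.035  80.864   7.732]
units [0.012 0.014 0.005] per10 [0.001 0.001 0.   ] per9 [0.001 0.002 0.001]
turn units 0.00113497167069454
```

The pull rose from 4.8 to 12 N at a rise of 110 mm, so it is at the second stop. Checking with pictures.

Emit:
step_arm(targets="0 0 0 0;0 0 0 0;0 0 0 0;0 0 0 0;0 0 0 0;0 0 0 0;0 0 0 0;0 0 0 0;0 0 0 0;0 0 0 0")

```text
t: 29.18
eef_pos: [613.2, 268.5, 266.7]
eef_rot: [-180.0, 0.0, 109.6]
force: [7.1, 2.4, -12.0]
grip_width: 30.5
```

```bash
python3 go.py 613.5 269 266.5 109.6
python3 - <<'E'
from h import *
cv2.imwrite('pics/p.png',snapshot('wrist')[:,:,::-1])
s=snapshot('side')[:,:,::-1]
cv2.imwrite('pics/p_s.png',cv2.resize(s[70:225,170:330],None,fx=3.8,fy=3.8,interpolation=cv2.INTER_CUBIC))
S=calibration('side');a=np.radians(19.6)
for z in (139,249):
  p=np.array([613,268.5,z])-52*np.array([-np.sin(a),np.cos(a),0]);u=px(S,p);print(z,(u-[170,70])*3.8)
E
```

```text
t 29.1833 pos [613.232 268.505 266.658] [-179.96     0.042  109.6  ] w 30.50160476419802 F [  7.091   2.384 -12.015] j [-62.578  27.376  50.568  81.609 -21.038  80.864   7.73 ]
units [0.013 0.014 0.005] per10 [0.001 0.001 0.001] per9 [0.001 0.002 0.001]
turn units 6.713207629142441e-05
139 [435.98773534 290.59641483]
249 [430.72110609 179.03425366]
```

View pics/p.png

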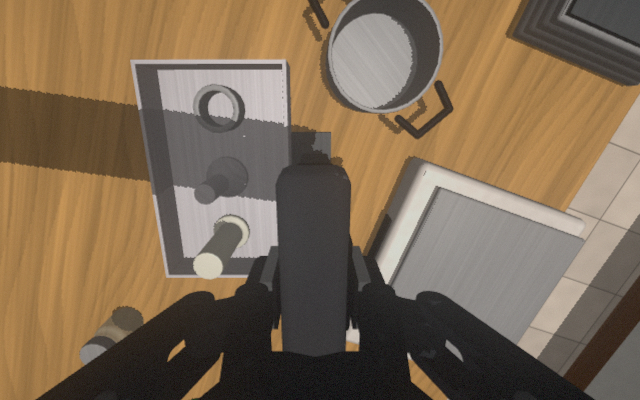

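View pics/p_s.png

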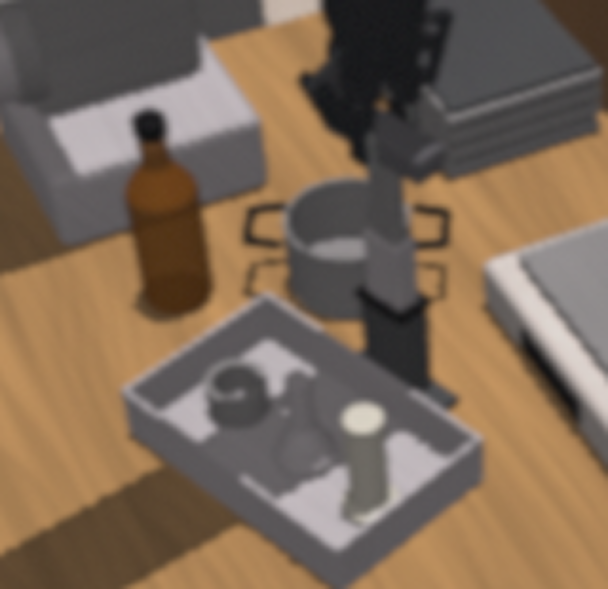

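The bar is held (277–350 in the wrist view). In the side crop its lower near corner is at about (425,180), predicted (431,179) for fully out, and both sections are visible. All three parts stand in the tray. Handing in.

```bash
python3 -c "
from station import *
print(close_job());o=get_obs();print(o['t'],o['eef_pos'],o['force'],o['grip_width'])"
```

```text
the job is handed in; nothing more can be done
None
the job is handed in; nothing more can be done
```

The ring nut, the grey metal funnel and the white pusher are in the tray and let go. I then gripped the handle across its bar, drew it up and handed the job in at about 29 s while still holding it; no verdict is reported.

- **Parts:** the last side and wrist pictures show all three parts upright inside the tray walls, with the fingers clear of them.
- **Button:** it is fully in, judging by the finger opening of 30.5–31 mm. The nominal figure is 32, and earlier grasps read 1–2 mm low. I had no direct joint reading.
- **Handle:** it rose 110 mm, and at the end the pull climbed from 4.8 N to a steady 12 N, which is the second stop. The TCP was at rest over the last second, and the side picture shows both sections drawn out.
- **Bystanders:** none was touched. In the last pictures the oil, pot and shaker stand upright with nothing near them. The cup and spatula were last in view before the handle was taken, and I did not re-measure any of their positions.
- **Disagreement:** the wrist view put the bar about 4–5 mm from the top-camera estimate, so I gripped at a compromise point.

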